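# Cover the dressing jars and instrument boxes in the treatment room

## Robot

A 6-joint arm with a two-finger parallel gripper is mounted at the origin on the work surface. World frame = base frame: x ahead of the robot, y to its left, z up, the work surface at z = 0. Lengths are in m, angles in rad, forces in N, time in s.
With the tool pointing down it reaches from about 0.35 to 0.975 m from the base axis. Payload 4.9 kg.
Tool frame: the origin (TCP) lies at the very end of the fingers, on their centre line; the grasp point (between the pads) lies 19 mm behind it; z points along the fingers, y is the line along which they close (so a half turn about z gives the same grasp; the last joint's range is limited). The gripper opens to 85 mm and grips with 20 to 120 N. Pads are 22 mm wide; open, the fingers measure 114 mm over their backs; the gripper's body (76 mm by 85 mm) begins 54 mm behind the grasp point. The pads swing forward as they close: fully open they stand 13 mm farther back than shut.
Start: joints at [1.151, 0.053, 1.613, -0, 1.476, -0.119], TCP at [0.185, 0.597, 0.231] pointing down, gripper open.
Joint ranges: [-3.01, 3.01], [-1.01, 2.22], [0.06, 2.58], [-1.02, 4.17], [0.09, 2.62], [-3.14, 3.14]. Speed limits (rad/s): [2.57, 2.57, 3.14, 3.14, 3.14, 3.14].

## Interface

Orientations are given as a unit quaternion [w, x, y, z].
In Python, from plant import manip gives the robot as it stands.
- The arm moves only by the tool play_rows, never from a script. Its argument "series" is a list that holds one entry, the list of rows, each a list of 7 numbers: the shift along the world's x, y, z in m, then the turn, a rotation vector about the world's x, y, z in degrees, then the opening, from 0 (shut) to 1 (fully open). In form: [[[dx, dy, dz, rx, ry, rz, grip], ...]]. A call has 1 to 10 rows; each row shifts and turns the commanded pose from where the row before left it; what a row does not reach is not made up. A row lasts 1/10 s, in which the tool goes at most 50 mm and 8.59 degrees, less where a joint would pass 70% of its speed; a pose out of reach is approached as far as the arm can. A call with a gripper value outside its range is refused whole. The fingers move at their own pace and stop on an object; the grip force is fixed at half the most. Time passes only in rows, so rows that do not move let the fingers close. It gives the time, the measured TCP pose, the force, the opening and the grip force at its end, in the units of the state.
- manip.state(): the state, without advancing time (a new reading comes with each control period).
- manip.grab_frame(name): name is "side" or "top" or "wrist"; returns a dict with "frame" (400x640x3 uint8, blue, green, red), "mtx" (3x3 intrinsics, pixels), "k1" (the pictures are not rectified: a ray, as slopes to the right and down, at radius r is drawn at 1 + k1 r^2 times it, then the intrinsics apply), "R" (3x3) and "t" (3): a world point X has camera coordinates R X + t. Camera axes: x right, y down, z forward; pixel columns grow to the right and rows downward; lengths in m; the calibration is good to about 2 mm. A picture is of the moment at which its call begins. There is no depth.
- manip.job_done(): hands the job in; it is judged then, once.
The state is a dict: "time": time; "joint_pos": joint angles; "joint_vel": joint speeds; "joint_efforts": joint torques, N m; "tool_pos": TCP position; "tool_rot": TCP orientation; "contact_force": force on the tool from outside, world axes, zero at the start; "ft_torque": the same for the moment, N m; "gripper_width": opening from 0.0 (shut) to 1.0 (fully open); "grasp_force": force on a finger pad.
Only numpy, scipy, OpenCV 4.12 (cv2) and the standard library are available. Lean on these libraries where they do the work, as an engineer would, in place of code of your own. Each camera call takes 0.05 s, during which the arm holds its last target. There are 200 camera calls.

## Task

The treatment is over: put each of the four loose stainless lids on the open jar or box that it fits, so that every container is closed, with its lid lying flat on the rim and square to it. Set the lids down rather than dropping them, leave the containers standing where they are, and do not knock over the amber bottle or the little glass vial.

Things in the scene. Friction and masses are not known exactly. Their poses are not given: they have to be found in the camera images.
- big_round_lid_mid (a point): Big round stainless lid, handle up, 40 mm tall. From its foot: plug 0-6 mm (84-90 mm across, tapered; about 7 mm of play in the mouth), plate 124 mm across at 6-10 mm, round knob 22 mm across at 21-40 mm on a 12 mm stem. Point: on its axis, 20 mm above its foot (half-way up), 14 mm above the rim once seated; z up. 0.08-0.25 kg.
- small_round_lid_mid (a point): Small round stainless lid, handle up, 40 mm tall. From its foot: plug 0-6 mm (50-56 mm across, tapered; about 7 mm of play in the mouth), plate 90 mm across at 6-10 mm, round knob 22 mm across at 21-40 mm on a 12 mm stem. Point: on its axis, 20 mm above its foot (half-way up), 14 mm above the rim once seated; z up. 0.08-0.25 kg.
- long_lid_mid (a point): Long stainless lid, handle up, 40 mm tall. From its foot: plug 0-6 mm (120 x 54 mm; about 7 mm of play in the mouth), plate 154 x 88 mm at 6-10 mm, bar handle at 28-40 mm, 60 mm long along x, 10 mm wide in y (pinch across y), a post at each end. Point: on its axis, 20 mm above its foot (half-way up), 14 mm above the rim once seated; z up, x along the length. 0.08-0.25 kg.
- square_lid_mid (a point): Square stainless lid, handle up, 40 mm tall. From its foot: plug 0-6 mm (70 x 70 mm; about 7 mm of play in the mouth), plate 104 x 104 mm at 6-10 mm, bar handle at 28-40 mm, 50 mm long along x, 10 mm wide in y (pinch across y), a post at each end. Point: on its axis, 20 mm above its foot (half-way up), 14 mm above the rim once seated; z up; fits at any quarter turn. 0.08-0.25 kg.
- big_jar_rim (a point): Wide open stainless jar, 112 mm in diameter, 60 mm tall, wall 3 mm, with seven glass vials in it. Point: centre of the mouth at rim height, 60 mm above the counter; z up. Stands loose, 0.24-0.55 kg. The big round lid fits it.
- small_jar_rim (a point): Small open stainless jar, 78 mm in diameter, 65 mm tall, wall 3 mm, with swab sticks in it. Point: centre of the mouth at rim height, 65 mm above the counter; z up. Stands loose, 0.24-0.55 kg. The small round lid fits it.
- long_box_rim (a point): Long open stainless instrument box, 142 x 76 mm, 42 mm tall, wall 3 mm, with forceps and scissors in it. Point: centre of the mouth at rim height, 42 mm above the counter; z up, x along the length. Stands loose, 0.24-0.55 kg. The long lid fits it.
- square_box_rim (a point): Square open stainless box, 92 x 92 mm, 50 mm tall, wall 3 mm, with paper sachets in it. Point: centre of the mouth at rim height, 50 mm above the counter; z up, x and y along its sides. Stands loose, 0.24-0.55 kg. The square lid fits it.
- amber_bottle_mid (a point): Amber glass bottle with a white cap, 44 mm in diameter, 115 mm tall, standing loose among the other things, the tallest of them. Not to be knocked over. Point: half-way up its axis.
- vial_mid (a point): Small clear glass vial with a metal cap, 24 mm in diameter, 50 mm tall, standing loose near the middle of the working area. Not to be knocked over. Point: half-way up its axis.
Things that resemble listed ones, but are neither listed nor needed, are in the scene too. Leave any blue look-alike of the part that bears small_round_lid_mid alone.

How it is judged:
By the outcome, as a careful person would: the job done as asked, in the order asked, and still so for the second after the job is handed in, with the robot touching nothing.
It also fails if it takes over 112 s, if anything falls off the work surface, if the arm or the gripper's body presses on something with over 40 N, if the wrist force passes 120 N, or if a joint passes its speed limit or range.

## Working session

There is one attempt and no reset: what is moved stays moved. The work goes in short steps, Python scripts to look and compute and a tool call to move; the robot and the scene stay as the last step left them, time stands still between calls to the robot, and variables do not carry over. Pictures are saved under pics/ and viewed, at most 14 in all, crops included, and the job is handed in when it is done.

Besides the shell and the picture viewer there is one more tool, called after "Emit:" in YAML: its name, and indented under it one key for each argument. play_rows: Moves the arm, as the interface text tells. Its arguments: {"type":"object","properties":{"series":{"type":"array"}},"required":["series"]}

```bash
ls; mkdir -p pics
cat > h.py <<'E'
import numpy as np, cv2
from plant import manip
def grab(n):
    f=manip.grab_frame(n); np.savez(f'{n}.npz',**{k:np.array(v) for k,v in f.items()}); return f
def load(n):
    return dict(np.load(f'{n}.npz'))
def dist(f): return np.array([float(f["k1"]),0,0,0,0])
def px2w(f,uv,z):
    R=np.array(f["R"]);t=np.array(f["t"])
    n=cv2.undistortPoints(np.array(uv,float).reshape(-1,1,2),np.array(f["mtx"]),dist(f),None).reshape(-1,2)
    d=np.c_[n,np.ones(len(n))]@R; c=-R.T@t
    s=(np.asarray(z)-c[2])/d[:,2]
    return c+d*np.reshape(s,(-1,1))
def w2px(f,X):
    R=np.array(f["R"]);t=np.array(f["t"])
    return cv2.projectPoints(np.array(X,float).reshape(-1,1,3),cv2.Rodrigues(R)[0],t,np.array(f["mtx"]),dist(f))[0].reshape(-1,2)
E
python3 - <<'E'
from h import *
for n in ("top","side"):
    f=grab(n); cv2.imwrite(f'pics/{n}0.png',f["frame"]); print(n,f["k1"],-np.array(f["R"]).T@f["t"],np.array(f["R"]).round(3).tolist(),np.array(f["mtx"]).round(1).tolist())
print(manip.state())
E
```

```text
pics
top 0.03123690094038421 [0.2646271  0.0182841  1.25478984] [[-0.069, -0.998, -0.003], [-0.978, 0.069, -0.199], [0.199, -0.011, -0.98]] [[434.3, 0.0, 320.0], [0.0, 434.3, 192.8], [0.0, 0.0, 1.0]]
side -0.07610446185635744 [-0.09156927 -0.67129423  0.63068674] [[0.756, -0.655, -0.008], [-0.349, -0.392, -0.851], [0.554, 0.646, -0.525]] [[386.9, 0.0, 319.0], [0.0, 386.9, 201.9], [0.0, 0.0, 1.0]]
{'time': 0.1, 'joint_pos': array([ 1.15099099e+00,  5.32859933e-02,  1.61417946e+00, -7.73083756e-06,
        1.47604464e+00, -1.19011474e-01]), 'joint_vel': array([ 0.00023977, -0.00163245, -0.00460714,  0.00091997, -0.00310161,
        0.00012681]), 'joint_efforts': array([ 1.28494426e-04, -3.94903493e+01, -3.71362603e+01, -1.79211665e-04,
        3.92289046e-03, -2.19760585e-05]), 'tool_pos': array([0.18494212, 0.59639709, 0.23017538]), 'tool_rot': array([-2.51465617e-04,  1.49830161e-01,  9.88711284e-01, -9.25163331e-04]), 'contact_force': array([ 0.23137283,  0.52595906, -0.58285661]), 'ft_torque': array([-0.00927513,  0.04378468,  0.02015239]), 'grasp_force': 0.0, 'gripper_width': 0.9994376946567475}
```

View pics/top0.png

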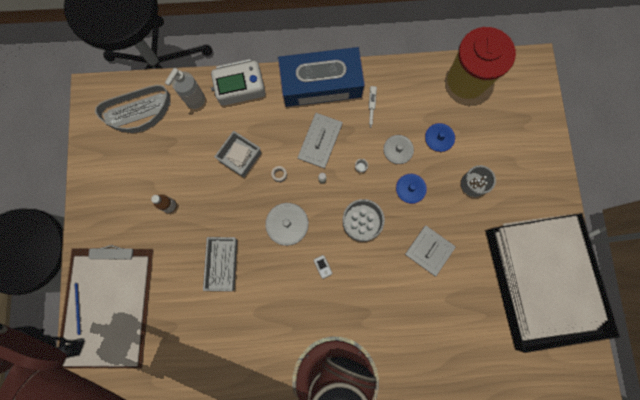

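View pics/side0.png

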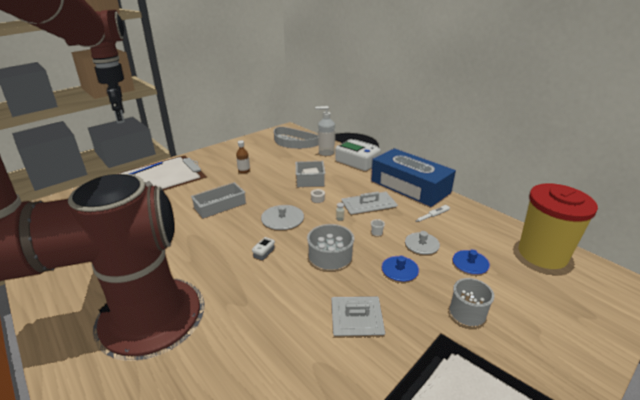

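The top view shows these, in (column, row) pixels:
- **Lids:** big round at (287,224), small steel at (399,150), long at (320,140), square at (431,251).
- **Blue look-alikes of the small lid:** (440,137) and (411,188).
- **Containers:** big jar (363,221), small jar (478,181), long box (221,265), square box (239,155).
- **To keep clear of:** bottle (163,203), vial candidates (322,177) and (361,167).

I choose the steel lid at (399,150), and check it in a close crop.

Run:
```python
from h import *
f=load("top")["frame"]
c=cv2.resize(f[105:295,195:505],None,fx=2.5,fy=2.5,interpolation=cv2.INTER_CUBIC)
cv2.imwrite('pics/top_crop.png',c); print(c.shape)
```

```text
(475, 775, 3)
```

View pics/top_crop.png

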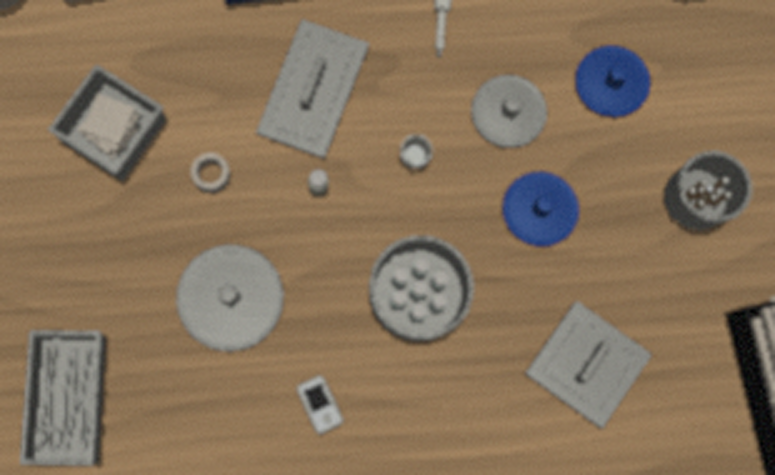

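The crop shows the steel small lid at (509,110), i.e. full-frame (399,149), grey and clearly separate from both blue ones. The vial has its cap at crop (318,182), and the small cup at (415,152) is a distractor. Next I measure everything.

Run:
```python
from h import *
f=load("top"); im=f["frame"]; K=4
big=cv2.resize(im,None,fx=K,fy=K,interpolation=cv2.INTER_CUBIC)
sat=cv2.cvtColor(big,cv2.COLOR_BGR2HSV)[...,1]
m=cv2.morphologyEx((sat<70).astype(np.uint8),cv2.MORPH_CLOSE,np.ones((9,9)))
n,lab,st,ce=cv2.connectedComponentsWithStats(m)
def F(p): return (np.array(p)+.5)/K-.5
S=lambda x,y:(195+(x+.5)/2.5-.5,105+(y+.5)/2.5-.5)
for nm,(x,y),z,shape in [("biglid",(245,280),.010,'o'),("smalllid",(525,120),.010,'o'),("longlid",(330,120),.010,'r'),("sqlid",(570,370),.010,'r'),
  ("bigjar",(400,300),.06,'o'),("smalljar",(720,170),.065,'o'),("longbox",(60,400),.042,'r'),("sqbox",(110,130),.05,'r'),("vial",(318,182),.05,'o'),("cup",(415,152),.03,'o')]:
    u,v=S(x,y); l=lab[int((v+.5)*K),int((u+.5)*K)]
    if l==0: print(nm,"bg");continue
    c=max(cv2.findContours((lab==l).astype(np.uint8),cv2.RETR_EXTERNAL,cv2.CHAIN_APPROX_NONE)[0],key=cv2.contourArea).reshape(-1,2)
    w=px2w(f,F(c),z)[:,:2].astype(np.float32)*1000
    r=cv2.fitEllipse(w) if shape=='o' else cv2.minAreaRect(w)
    print(nm,np.round(r[0],1),np.round(r[1],1),round(r[2],1))
# clicks on rims
for nm,z,pts in [("sqbox",.05,[(97,69),(165,111),(124,181),(51,128)]),("longbox",.042,[(29,331),(104,332),(100,465),(23,462)]),
  ("sqlid",.01,[(577,301),(650,355),(603,426),(526,372)]),("longlid",.01,[(307,20),(368,43),(322,156),(258,131)]),
  ("sqbar",.04,[(605,342),(578,382)]),("longbar",.04,[(325,60),(306,109)]),("biglidknob",.04,[(229,294)]),("smknob",.04,[(512,107)]),
  ("bigjar",.06,[(371,288),(471,288),(421,237),(421,341)]),("smalljar",.065,[(678,188),(749,188),(713,152),(713,223)]),("vial",.05,[(318,180)])]:
    w=px2w(f,[S(*p) for p in pts],z)[:,:2]*1000
    print(nm,w.mean(0).round(1),w.round(0).tolist())
print("bottle",px2w(f,[(157,201)],.115).round(3))
```

```text
biglid [433.9 106.9] [124.5 124.8] 91.9
smalllid [ 633.9 -237.4] [90.1 91.4] 76.6
longlid [679.3  -6.3] [ 91.  156.6] 65.1
sqlid [ 329.7 -295.8] [106.3 106.6] 49.6
bigjar [ 423.  -108.6] [116.3 119.9] 57.7
smalljar [ 509.4 -438.4] [ 82.  104.1] 30.3
longbox [332.5 293.5] [ 87.4 148.8] 85.0
sqbox [641.5 231.9] [109.5 100.6] 52.6
vial [553.7  -3.6] [23.4 31.6] 85.7
cup [ 586.7 -120.4] [38.8 42.6] 74.6
sqbox [640.7 231.3] [[706.0, 243.0], [649.0, 167.0], [570.0, 217.0], [638.0, 298.0]]
longbox [332.  292.2] [[407.0, 330.0], [400.0, 246.0], [256.0, 255.0], [265.0, 338.0]]
sqlid [ 330.  -296.4] [[401.0, -291.0], [334.0, -366.0], [259.0, -304.0], [325.0, -224.0]]
longlid [679.8  -7.8] [[765.0, -5.0], [730.0, -77.0], [594.0, -11.0], [630.0, 62.0]]
sqbar [ 329.5 -291.9] [[350.0, -309.0], [309.0, -274.0]]
longbar [672.7  -9.3] [[702.0, -22.0], [644.0, 4.0]]
biglidknob [433.1 105.2] [[433.0, 105.0]]
smknob [ 629.  -235.4] [[629.0, -235.0]]
bigjar [ 421.9 -108.8] [[426.0, -54.0], [418.0, -164.0], [479.0, -114.0], [364.0, -104.0]]
smalljar [ 511.7 -444.1] [[514.0, -405.0], [508.0, -484.0], [553.0, -450.0], [472.0, -438.0]]
vial [555.3  -3.9] [[555.0, -4.0]]
bottle [[0.504 0.439 0.115]]
```

Emit:
play_rows:
  series:
    - [[0.0147,-0.0304,0,0,0,0,1],[0.0147,-0.0304,0,0,0,0,1],[0.0147,-0.0304,0,0,0,0,1],[0.0147,-0.0304,0,0,0,0,1],[0.0147,-0.0304,0,0,0,0,1],[0.0147,-0.0304,0,0,0,0,1],[0.0147,-0.0304,0,0,0,0,1],[0.0147,-0.0304,0,0,0,0,1],[0.0147,-0.0304,0,0,0,0,1],[0.0147,-0.0304,0,0,0,0,1]]

```text
time: 1.1
tool_pos: [0.3323, 0.2915, 0.2308]
tool_rot: [-0.0, 0.15, 0.989, -0.0]
contact_force: [0.5, -0.2, -0.5]
gripper_width: 0.999
grasp_force: 0.0
```

Run:
```python
from h import *
f=grab("wrist"); cv2.imwrite('pics/w1.png',f["frame"])
print((-np.array(f["R"]).T@f["t"]).round(3),np.array(f["R"]).round(2).tolist(),f["k1"],np.array(f["mtx"]).round(0).tolist())
print(w2px(f,[[.332,.294,.042],[.433,.106,.01],[.332,.2915,.0]]).round(0))
```

```text
[0.269 0.311 0.373] [[0.3, 0.96, -0.0], [0.92, -0.29, 0.26], [0.25, -0.08, -0.97]] -0.04204303248166708 [[327.0, 0.0, 316.0], [0.0, 327.0, 201.0], [0.0, 0.0, 1.0]]
[[319. 177.]
 [200. 292.]
 [317. 171.]]
```

View pics/w1.png

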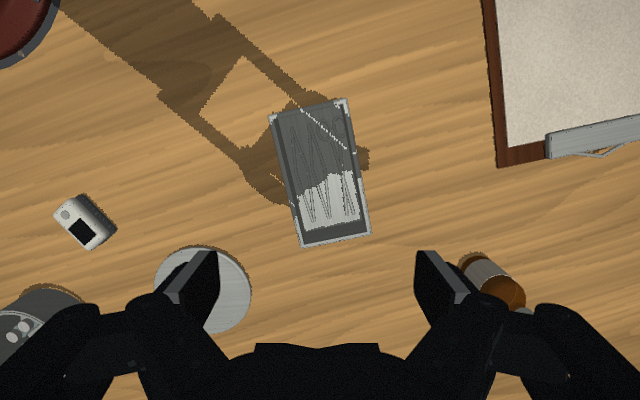

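The wrist view shows the long box with outer rim corners near (270,115), (347,98), (371,233), (302,247). The bottle is at the right behind a finger, clear of it.

```bash
cat >> h.py <<'E'
def rect(f,pts,z):
    w=px2w(f,pts,z)[:,:2]*1000
    a,b,c,d=w
    e1=((b-a)+(c-d))/2; e2=((c-b)+(d-a))/2
    ang=lambda e: np.degrees(np.arctan2(e[1],e[0])).round(1)
    print("c",w.mean(0).round(1),"L",np.linalg.norm(e1).round(1),ang(e1),np.linalg.norm(e2).round(1),ang(e2))
E
python3 - <<'E'
from h import *
f=load("wrist"); rect(f,[(270,116),(346,99),(371,233),(302,247)],.042)
c=f["frame"][85:260,250:390]; cv2.imwrite('pics/w1c.png',cv2.resize(c,None,fx=3.4,fy=3.4,interpolation=cv2.INTER_CUBIC))
E
```

```text
c [333.  297.7] L 76.3 85.0 141.9 -5.0
```

View pics/w1c.png

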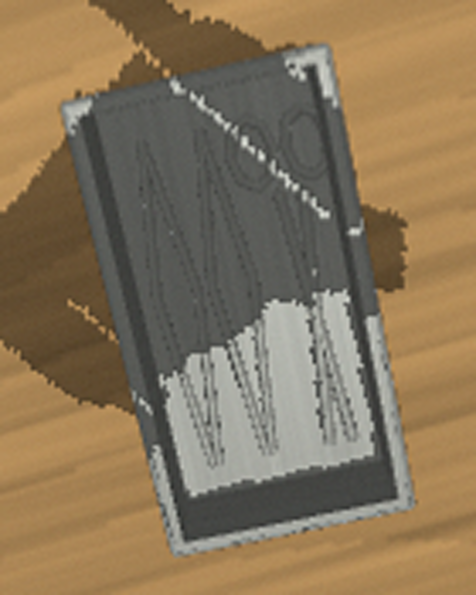

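The long-box fit gives 76.3 x 141.9 mm, which matches the description: centre (333, 297.5), axis -5°. Next is the big lid at (433,106).

Emit:
play_rows:
  series:
    - [[0.0168,-0.0309,-0.015,0,0,0,1],[0.0168,-0.0309,-0.015,0,0,0,1],[0.0168,-0.0309,-0.015,0,0,0,1],[0.0168,-0.0309,-0.015,0,0,0,1],[0.0168,-0.0309,-0.015,0,0,0,1],[0.0168,-0.0309,-0.015,0,0,0,1],[0,0,-0.04,0,0,0,1],[0,0,-0.04,0,0,0,1],[0,0,-0.03,0,0,0,1],[0,0,-0.016,0,0,0,1]]

```text
time: 2.15
tool_pos: [0.4302, 0.1071, 0.0117]
tool_rot: [-0.003, 0.15, 0.989, -0.001]
contact_force: [-0.2, 0.5, -0.6]
gripper_width: 1.002
grasp_force: 0.0
```

Emit:
play_rows:
  series:
    - [[0,0,0,0,0,0,0.2],[0,0,0,0,0,0,0],[0,0,0,0,0,0,0],[0,0,0,0,0,0,0],[0,0,0,0,0,0,0],[0,0,0,0,0,0,0],[0,0,0,0,0,0,0],[0,0,0,0,0,0,0]]

```text
time: 2.95
tool_pos: [0.4343, 0.1077, 0.017]
tool_rot: [0.001, 0.15, 0.989, 0.0]
contact_force: [-1.8, 1.2, 6.3]
gripper_width: 0.233
grasp_force: 58.6
```

Emit:
play_rows:
  series:
    - [[0,0,0.02,0,0,0,0],[0,0,0.035,0,0,0,0],[0,0,0.035,0,0,0,0],[-0.002,-0.035,0,0,0,0,0],[-0.002,-0.036,0,0,0,0,0],[-0.002,-0.036,0,0,0,0,0],[-0.002,-0.036,0,0,0,0,0],[-0.002,-0.036,0,0,0,0,0],[-0.002,-0.037,0,0,0,0,0],[0,0,0,0,0,0,0]]

```text
time: 3.95
tool_pos: [0.4206, -0.1118, 0.1056]
tool_rot: [0.0, 0.152, 0.988, -0.001]
contact_force: [0.4, 0.3, -1.4]
gripper_width: 0.23
grasp_force: 59.1
```

Run:
```python
from h import *
f=grab("wrist");g=grab("side"); s=manip.state(); print(s["tool_pos"],s["contact_force"],s["gripper_width"])
a=f["frame"][:, 100:540]; b=g["frame"][180:330,240:420]
b=cv2.resize(b,(360,300),interpolation=cv2.INTER_CUBIC); b=cv2.copyMakeBorder(b,0,100,0,0,cv2.BORDER_CONSTANT)
cv2.imwrite('pics/w2.png',np.hstack([a,b]))
```

```text
[ 0.42058996 -0.10877632  0.1050399 ] [ 0.15571273  0.53026212 -2.10372229] 0.22926776940141652
```

View pics/w2.png

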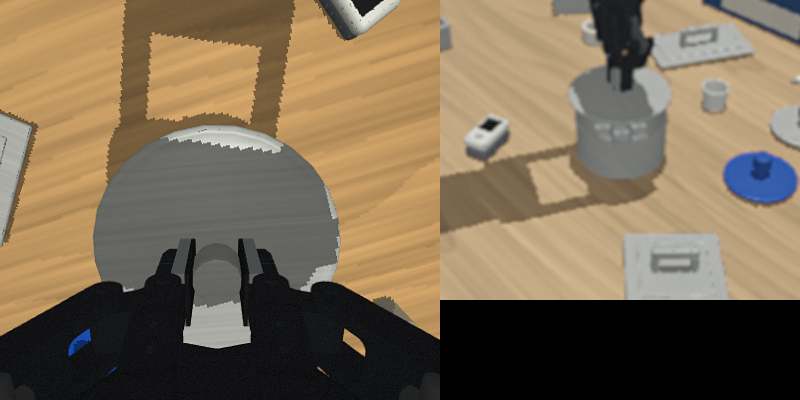

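The lid is level and centred over the big jar, so I'm setting it down.

Emit:
play_rows:
  series:
    - [[0.001,0,-0.015,0,0,0,0],[0.001,0,-0.008,0,0,0,0],[0,0,-0.003,0,0,0,0],[0,0,-0.002,0,0,0,0],[0,0,-0.002,0,0,0,0],[0,0,-0.002,0,0,0,0],[0,0,0,0,0,0,0]]

```text
time: 4.75
tool_pos: [0.423, -0.1084, 0.0733]
tool_rot: [-0.0, 0.15, 0.989, 0.0]
contact_force: [-0.1, 0.1, -1.5]
gripper_width: 0.231
grasp_force: 59.1
```

Emit:
play_rows:
  series:
    - [[0,0,-0.0015,0,0,0,0],[0,0,-0.001,0,0,0,0],[0,0,0,0,0,0,0]]

```text
time: 5.05
tool_pos: [0.4231, -0.1086, 0.0711]
tool_rot: [0.0, 0.15, 0.989, -0.0]
contact_force: [-1.5, 0.1, 0.6]
gripper_width: 0.238
grasp_force: 59.4
```

Emit:
play_rows:
  series:
    - [[0,0,-0.001,0,0,0,0],[0,0,0,0,0,0,0.4],[0,0,0,0,0,0,0.7],[0,0,0,0,0,0,1],[0,0,0,0,0,0,1],[0,0,0.02,0,0,0,1],[0,0,0.04,0,0,0,1],[0,0,0.05,0,0,0,1]]

```text
time: 5.85
tool_pos: [0.4212, -0.1077, 0.1785]
tool_rot: [-0.003, 0.15, 0.989, 0.001]
contact_force: [1.4, -0.7, -0.9]
gripper_width: 0.999
grasp_force: 0.0
```

Emit:
play_rows:
  series:
    - [[-0.013,-0.027,0,0,0,-3.3,1],[-0.013,-0.027,0,0,0,-3.3,1],[-0.013,-0.027,0,0,0,-3.3,1],[-0.013,-0.027,0,0,0,-3.3,1],[-0.013,-0.027,0,0,0,-3.3,1],[-0.014,-0.027,0,0,0,-3.3,1],[-0.014,-0.026,0,0,0,-3.4,1],[0,0,0,0,0,0,1]]

```text
time: 6.65
tool_pos: [0.3287, -0.2987, 0.1799]
tool_rot: [-0.0, 0.348, 0.938, -0.0]
contact_force: [0.0, -0.1, 0.4]
gripper_width: 1.001
grasp_force: 0.0
```

Run:
```python
from h import *
f=grab("wrist");g=grab("top"); s=manip.state(); print(s["tool_pos"],s["tool_rot"])
a=f["frame"][:, 100:540]; b=cv2.resize(g["frame"][170:290,290:410],(360,360),interpolation=cv2.INTER_CUBIC); b=cv2.copyMakeBorder(b,0,40,0,0,cv2.BORDER_CONSTANT)
cv2.imwrite('pics/w3.png',np.hstack([a,b]))
```

```text
[ 0.32974261 -0.29662977  0.17963125] [-1.02497756e-04  3.46035125e-01  9.38221504e-01  3.00959390e-04]
```

View pics/w3.png

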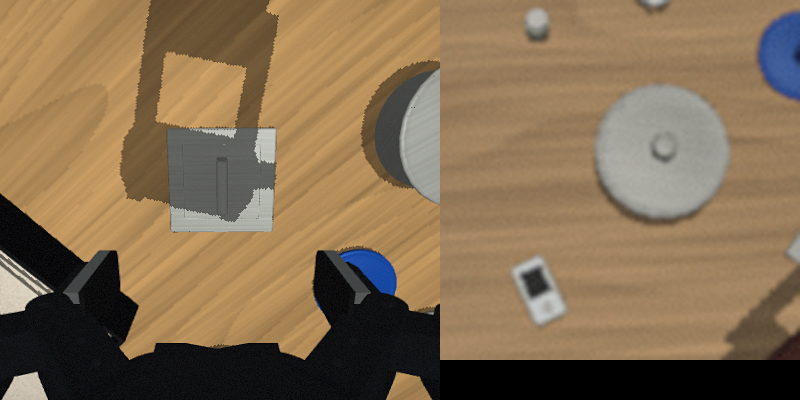

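The big lid sits concentric on its jar at right. At left, the square lid has corners near full-frame (267,128), (376,127), (372,232), (272,232), with its bar aligned to the tool. The black tray edge at lower left is close to the left finger.

Run:
```python
from h import *
f=load("wrist"); rect(f,[(267.5,128),(376,127.5),(372.5,232),(271.5,232)],.01)
print(px2w(f,[(321.5,188)],.04))
t=load("top")
print("tray",px2w(t,[(488,230),(522,345),(578,216)],.03).round(3).tolist())
```

```text
c [ 331.9 -295. ] L 102.1 49.4 103.8 -40.3
[[ 0.33067349 -0.29503743  0.04      ]]
tray [[0.373, -0.459, 0.03], [0.064, -0.502, 0.03], [0.396, -0.714, 0.03]]
```

Emit:
play_rows:
  series:
    - [[0.002,0.001,-0.045,0,0,0,1],[0,0,-0.045,0,0,0,1],[0,0,-0.04,0,0,0,1],[0,0,-0.025,0,0,0,1],[0,0,-0.007,0,0,0,1],[0,0,0,0,0,0,0.1],[0,0,0,0,0,0,0],[0,0,0,0,0,0,0],[0,0,0,0,0,0,0],[0,0,0,0,0,0,0]]

```text
time: 7.75
tool_pos: [0.3325, -0.2961, 0.0189]
tool_rot: [0.001, 0.346, 0.938, -0.001]
contact_force: [-0.3, -1.0, -0.4]
gripper_width: 0.144
grasp_force: 0.0
```

Emit:
play_rows:
  series:
    - [[0,0,0,0,0,0,0],[0,0,0,0,0,0,0]]

```text
time: 7.95
tool_pos: [0.3325, -0.2962, 0.0189]
tool_rot: [0.001, 0.346, 0.938, -0.0]
contact_force: [-0.2, 1.1, 5.5]
gripper_width: 0.101
grasp_force: 60.3
```

Emit:
play_rows:
  series:
    - [[0,0,0.02,0,0,0,0],[0,0,0.04,0,0,0,0],[0,0,0.045,0,0,0,0],[0.015,0.02,0.04,0,0,0,0],[0.025,0.03,0.035,0,0,0,0],[0.025,0.03,0,0,0,0,0],[0.027,0.033,0,0,0,0,0],[0.027,0.033,0,0,0,0,0],[0.027,0.033,0,0,0,0,0],[0.027,0.033,0,0,0,0,0]]

```text
time: 8.95
tool_pos: [0.5042, -0.0832, 0.1954]
tool_rot: [-0.0, 0.346, 0.938, -0.0]
contact_force: [1.0, -1.0, -0.8]
gripper_width: 0.099
grasp_force: 59.3
```

Emit:
play_rows:
  series:
    - [[0.027,0.033,0,0,0,0,0],[0.027,0.033,0,0,0,0,0],[0.027,0.033,0,0,0,0,0],[0.027,0.033,0,0,0,0,0],[0.026,0.032,0,0,0,0,0],[0.026,0.032,0,0,0,0,0],[0.026,0.032,0,0,0,0,0],[0.026,0.03,0,0,0,0,0],[0,0,0,0,0,0,0],[0,0,0,0,0,0,0]]

```text
time: 9.95
tool_pos: [0.7153, 0.1736, 0.1942]
tool_rot: [-0.001, 0.345, 0.939, -0.001]
contact_force: [0.2, -0.4, -1.5]
gripper_width: 0.101
grasp_force: 59.4
```

Run:
```python
from h import *
f=grab("wrist"); s=manip.state(); print(s["tool_pos"],s["tool_rot"],s["gripper_width"])
cv2.imwrite('pics/w4.png',f["frame"])
print(w2px(f,[[.641,.232,.05]]))
```

```text
[0.71513616 0.17279273 0.19482448] [-9.39468485e-04  3.45542832e-01  9.38402226e-01 -7.29226165e-04] 0.0986789994689522
[[312.8911498   77.00428885]]
```

View pics/w4.png

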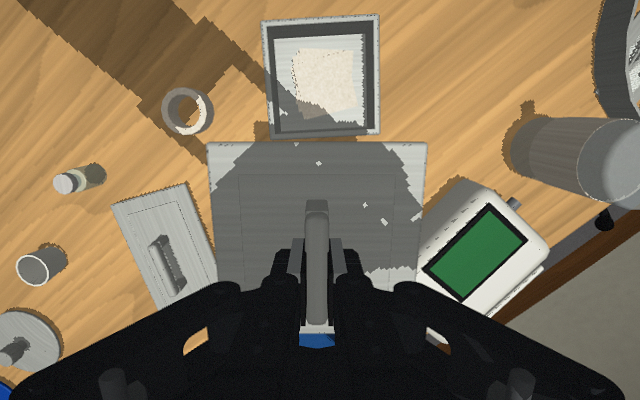

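The square box is fully in view ahead of the lid, with outer rim corners near (262,24), (379,15), (380,132), (271,138). The lid is held straight, its far edge running from (208,143) to (427,143).

Run:
```python
from h import *
f=load("wrist"); rect(f,[(262,24),(379,15),(380,132),(271,138)],.05)
w=px2w(f,[(208,143),(427,143)],.186)[:,:2]*1000; d=w[1]-w[0]; print(w.round(1),np.hypot(*d),np.degrees(np.arctan2(d[1],d[0])),w.mean(0))
n=np.array([-d[1],d[0]])/np.hypot(*d); print("lid centre",w.mean(0)-52*n)
```

```text
c [647.7 237.3] L 94.1 53.2 91.5 -37.5
[[642.9 169.3]
 [707.9 245.9]] 100.4394241760606 49.63516132264652 [675.39617274 207.59992841]
lid centre [715.01683969 173.92200166]
```

Emit:
play_rows:
  series:
    - [[-0.017,0.016,0,0,0,1,0],[-0.017,0.016,0,0,0,1,0],[-0.017,0.016,0,0,0,1.2,0],[-0.0165,0.016,0,0,0,0,0],[0,0,-0.03,0,0,0,0],[0,0,-0.04,0,0,0,0],[0,0,-0.03,0,0,0,0],[0,0,-0.015,0,0,0,0],[0,0,-0.007,0,0,0,0],[0,0,0,0,0,0,0]]

```text
time: 11.0
tool_pos: [0.6482, 0.2368, 0.0742]
tool_rot: [-0.0, 0.32, 0.948, -0.0]
contact_force: [0.1, -0.5, -1.6]
gripper_width: 0.101
grasp_force: 59.3
```

Emit:
play_rows:
  series:
    - [[0,0,-0.003,0,0,0,0],[0,0,-0.002,0,0,0,0],[0,0,-0.002,0,0,0,0],[0,0,-0.001,0,0,0,0],[0,0,0,0,0,0,0]]

```text
time: 11.5
tool_pos: [0.6483, 0.2371, 0.0662]
tool_rot: [0.0, 0.319, 0.948, 0.0]
contact_force: [-0.5, 0.4, -1.5]
gripper_width: 0.101
grasp_force: 59.3
```

Emit:
play_rows:
  series:
    - [[0,0,-0.0015,0,0,0,0],[0,0,-0.001,0,0,0,0],[0,0,-0.001,0,0,0,0],[0,0,0,0,0,0,0]]

```text
time: 11.9
tool_pos: [0.6484, 0.2372, 0.063]
tool_rot: [0.0, 0.319, 0.948, -0.0]
contact_force: [-0.6, -0.1, -0.1]
gripper_width: 0.101
grasp_force: 59.7
```

Emit:
play_rows:
  series:
    - [[0,0,-0.001,0,0,0,0],[0,0,0,0,0,0,0.3],[0,0,0,0,0,0,0.6],[0,0,0,0,0,0,1],[0,0,0,0,0,0,1],[0,0,0.02,0,0,0,1],[0,0,0.04,0,0,0,1],[0,0,0.05,0,0,0,1],[0,0,0.01,0,0,0,1]]

```text
time: 12.8
tool_pos: [0.6519, 0.2381, 0.1901]
tool_rot: [0.005, 0.319, 0.948, 0.003]
contact_force: [0.6, 0.4, 0.7]
gripper_width: 1.001
grasp_force: 0.0
```

Emit:
play_rows:
  series:
    - [[0.0045,-0.035,0,0,0,1.8,1],[0.0045,-0.035,0,0,0,1.8,1],[0.0045,-0.035,0,0,0,1.8,1],[0.0045,-0.035,0,0,0,1.8,1],[0.0045,-0.035,0,0,0,1.8,1],[0.0045,-0.035,0,0,0,1.8,1],[0.0045,-0.034,0,0,0,1.9,1],[0,0,0,0,0,0,1],[0,0,0,0,0,0,1]]

```text
time: 13.7
tool_pos: [0.6798, -0.0075, 0.1813]
tool_rot: [-0.0, 0.213, 0.977, 0.0]
contact_force: [-0.3, 0.7, -0.6]
gripper_width: 1.003
grasp_force: 0.0
```

Run:
```python
from h import *
f=grab("wrist");g=grab("top"); s=manip.state(); print(s["tool_pos"],s["tool_rot"])
a=f["frame"][:, 100:540]; b=cv2.resize(g["frame"][110:200,190:280],(360,360),interpolation=cv2.INTER_CUBIC); b=cv2.copyMakeBorder(b,0,40,0,0,cv2.BORDER_CONSTANT)
cv2.imwrite('pics/w5.png',np.hstack([a,b]))
```

```text
[ 0.67966786 -0.00604085  0.18146158] [-1.82677129e-04  2.12232566e-01  9.77219152e-01  1.81282418e-04]
```

View pics/w5.png

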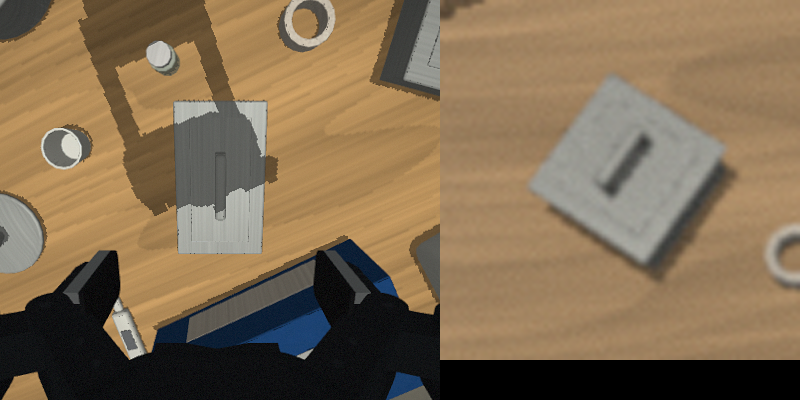

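The square lid lies flat and square on its box. At left, the long lid is centred at full-frame (321,177) and aligned with the tool. The blue tissue box corner at (448,238) needs a clearance check.

Run:
```python
from h import *
f=load("wrist"); rect(f,[(274,101),(367,101),(362,253),(278,253)],.01)
print(px2w(f,[(321,188)],.04).round(4))
for z in (0,.05,.09): print(z,px2w(f,[(255,325),(448,238)],z).round(3)[:,:2].tolist())
g=load("top")
for z in (0,.05,.09): print(z,px2w(g,[(286,105),(362,97)],z).round(3)[:,:2].tolist())
```

```text
c [681.   -4.2] L 86.6 65.3 151.7 -24.7
[[ 0.6807 -0.0038  0.04  ]]
0 [[0.805, -0.143], [0.796, 0.094]]
0.05 [[0.776, -0.118], [0.768, 0.082]]
0.09 [[0.753, -0.098], [0.747, 0.073]]
0 [[0.801, 0.089], [0.81, -0.146]]
0.05 [[0.779, 0.086], [0.789, -0.139]]
0.09 [[0.762, 0.084], [0.771, -0.134]]
```

The tissue box front sits at x≈0.80, which is clear. I grasp the long lid.

Emit:
play_rows:
  series:
    - [[0.001,0.002,-0.045,0,0,0,1],[0,0,-0.045,0,0,0,1],[0,0,-0.04,0,0,0,1],[0,0,-0.025,0,0,0,1],[0,0,-0.008,0,0,0,1],[0,0,0,0,0,0,0.1],[0,0,0,0,0,0,0],[0,0,0,0,0,0,0],[0,0,0,0,0,0,0],[0,0,0,0,0,0,0]]

```text
time: 14.8
tool_pos: [0.6817, -0.005, 0.0201]
tool_rot: [0.001, 0.213, 0.977, 0.0]
contact_force: [-0.1, -0.4, -0.4]
gripper_width: 0.14
grasp_force: 0.0
```

Emit:
play_rows:
  series:
    - [[0,0,0,0,0,0,0],[0,0,0,0,0,0,0],[0,0,0,0,0,0,0]]

```text
time: 15.1
tool_pos: [0.6817, -0.0049, 0.0201]
tool_rot: [0.001, 0.213, 0.977, 0.0]
contact_force: [-0.2, 0.7, 5.3]
gripper_width: 0.1
grasp_force: 60.6
```

Emit:
play_rows:
  series:
    - [[0,0,0.02,0,0,0,0],[0,0,0.045,0,0,0,0],[0,0,0.045,0,0,0,0],[0,0,0.045,0,0,0,0],[-0.0249,0.0216,0.015,0,0,1.4,0],[-0.0249,0.0216,0,0,0,1.4,0],[-0.0249,0.0216,0,0,0,1.4,0],[-0.0249,0.0216,0,0,0,1.4,0],[-0.0249,0.0216,0,0,0,1.4,0],[-0.0249,0.0216,0,0,0,1.4,0]]

```text
time: 16.1
tool_pos: [0.5296, 0.1253, 0.1874]
tool_rot: [-0.001, 0.14, 0.99, -0.0]
contact_force: [-0.3, 0.2, -1.2]
gripper_width: 0.101
grasp_force: 59.6
```

Emit:
play_rows:
  series:
    - [[-0.0249,0.0216,0,0,0,1.4,0],[-0.0249,0.0216,0,0,0,1.4,0],[-0.0249,0.0216,0,0,0,1.4,0],[-0.0249,0.0216,0,0,0,1.4,0],[-0.0249,0.0216,0,0,0,1.4,0],[-0.0249,0.0216,0,0,0,1.4,0],[-0.0249,0.0216,0,0,0,1.4,0],[-0.0249,0.0216,0,0,0,1.5,0],[0,0,0,0,0,0,0],[0,0,0,0,0,0,0]]

```text
time: 17.1
tool_pos: [0.3315, 0.2974, 0.1879]
tool_rot: [-0.0, 0.041, 0.999, -0.001]
contact_force: [-0.6, -0.3, -1.2]
gripper_width: 0.101
grasp_force: 59.6
```

Emit:
play_rows:
  series:
    - [[0.001,0,-0.04,0,0,0,0],[0,0,-0.04,0,0,0,0],[0,0,-0.025,0,0,0,0],[0,0,-0.012,0,0,0,0],[0,0,-0.006,0,0,0,0],[0,0,-0.003,0,0,0,0],[0,0,-0.002,0,0,0,0],[0,0,-0.002,0,0,0,0],[0,0,0,0,0,0,0],[0,0,0,0,0,0,0]]

```text
time: 18.1
tool_pos: [0.3335, 0.2978, 0.0593]
tool_rot: [0.0, 0.042, 0.999, 0.0]
contact_force: [-0.1, -0.2, -1.3]
gripper_width: 0.099
grasp_force: 59.5
```

Emit:
play_rows:
  series:
    - [[0,0,-0.001,0,0,0,0],[0,0,-0.001,0,0,0,0],[0,0,0,0,0,0,0]]

```text
time: 18.4
tool_pos: [0.3331, 0.2975, 0.0565]
tool_rot: [-0.0, 0.042, 0.999, -0.0]
contact_force: [0.4, -0.5, -2.3]
gripper_width: 0.102
grasp_force: 59.5
```

Emit:
play_rows:
  series:
    - [[0,0,-0.001,0,0,0,0],[0,0,-0.0005,0,0,0,0],[0,0,0,0,0,0,0]]

```text
time: 18.7
tool_pos: [0.3333, 0.2976, 0.056]
tool_rot: [-0.0, 0.042, 0.999, -0.0]
contact_force: [-2.4, -1.8, 5.0]
gripper_width: 0.105
grasp_force: 60.6
```

Emit:
play_rows:
  series:
    - [[0,0,0,0,0,0,0.3],[0,0,0,0,0,0,0.6],[0,0,0,0,0,0,1],[0,0,0,0,0,0,1],[0,0,0.02,0,0,0,1],[0,0,0.04,0,0,0,1],[0,0,0.05,0,0,0,1],[0,0,0.025,0,0,0,1],[0.016,-0.029,0,0,0,-1,1],[0.016,-0.029,0,0,0,-1,1]]

```text
time: 19.7
tool_pos: [0.3661, 0.2396, 0.192]
tool_rot: [0.002, 0.059, 0.998, 0.001]
contact_force: [1.0, 0.6, -0.5]
gripper_width: 1.005
grasp_force: 0.0
```

Emit:
play_rows:
  series:
    - [[0.0167,-0.0298,0,0,0,-1,1],[0.0167,-0.0298,0,0,0,-1,1],[0.0167,-0.0298,0,0,0,-1,1],[0.0167,-0.0298,0,0,0,-1,1],[0.0167,-0.0298,0,0,0,-1,1],[0.0167,-0.0298,0,0,0,-1,1],[0.0167,-0.0298,0,0,0,-1,1],[0.0167,-0.0298,0,0,0,-1,1],[0.0167,-0.0298,0,0,0,-1,1],[0.0167,-0.0298,0,0,0,-1,1]]

```text
time: 20.7
tool_pos: [0.5327, -0.0599, 0.19]
tool_rot: [-0.0, 0.147, 0.989, 0.0]
contact_force: [1.7, 1.0, 1.1]
gripper_width: 0.999
grasp_force: 0.0
```

Emit:
play_rows:
  series:
    - [[0.0167,-0.0298,0,0,0,-1,1],[0.0167,-0.0298,0,0,0,-1,1],[0.0167,-0.0298,0,0,0,-1,1],[0.0167,-0.0298,0,0,0,-1,1],[0.0167,-0.0298,0,0,0,-1,1],[0.0167,-0.0298,0,0,0,-1,1],[0,0,0,0,0,0,1],[0,0,0,0,0,0,1]]

```text
time: 21.5
tool_pos: [0.6322, -0.2375, 0.1894]
tool_rot: [-0.001, 0.198, 0.98, 0.0]
contact_force: [1.3, 0.9, -0.2]
gripper_width: 1.001
grasp_force: 0.0
```

Run:
```python
from h import *
f=grab("wrist");g=grab("top"); s=manip.state(); print(s["tool_pos"],s["tool_rot"])
a=f["frame"][:, 100:540]; b=cv2.resize(g["frame"][220:310,180:270],(360,360),interpolation=cv2.INTER_CUBIC); b=cv2.copyMakeBorder(b,0,40,0,0,cv2.BORDER_CONSTANT)
cv2.imwrite('pics/w6.png',np.hstack([a,b]))
```

```text
[ 0.63200728 -0.23637992  0.18986083] [-3.93007962e-04  1.97613171e-01  9.80279970e-01  2.44602680e-04]
```

View pics/w6.png

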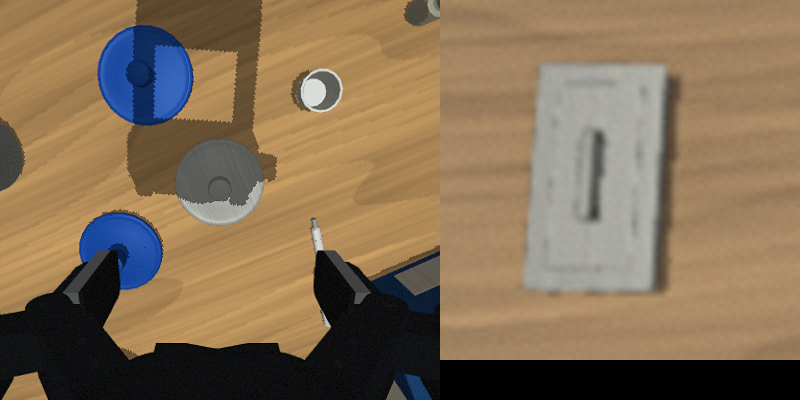

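The long lid lies square on its box. The steel small lid is under the gripper at full-frame (319,182), with the blue ones at (246,75) and (221,250).

Run:
```python
from h import *
f=load("wrist"); print(px2w(f,[(319.5,182),(319.5,190),(219,254)],[.01,.04,.04]).round(4))
```

```text
[[ 0.6349 -0.2356  0.01  ]
 [ 0.6359 -0.2363  0.04  ]
 [ 0.6567 -0.351   0.04  ]]
```

Emit:
play_rows:
  series:
    - [[0.003,0,-0.045,0,0,0,1],[0,0,-0.045,0,0,0,1],[0,0,-0.045,0,0,0,1],[0,0,-0.027,0,0,0,1],[0,0,-0.01,0,0,0,1],[0,0,0,0,0,0,0.1],[0,0,0,0,0,0,0],[0,0,0,0,0,0,0],[0,0,0,0,0,0,0],[0,0,0,0,0,0,0]]

```text
time: 22.6
tool_pos: [0.6369, -0.238, 0.0206]
tool_rot: [0.002, 0.198, 0.98, -0.0]
contact_force: [0.9, 0.2, 7.0]
gripper_width: 0.229
grasp_force: 59.2
```

Emit:
play_rows:
  series:
    - [[0,0,0,0,0,0,0],[0,0,0,0,0,0,0]]

```text
time: 22.8
tool_pos: [0.6369, -0.238, 0.0206]
tool_rot: [0.002, 0.198, 0.98, -0.0]
contact_force: [-1.1, 0.2, 6.8]
gripper_width: 0.228
grasp_force: 59.0
```

Emit:
play_rows:
  series:
    - [[0,0,0.02,0,0,0,0],[0,0,0.045,0,0,0,0],[0,0,0.045,0,0,0,0],[0,0,0.045,0,0,0,0],[-0.006,-0.035,0.025,0,0,0,0],[-0.006,-0.035,0,0,0,0,0],[-0.006,-0.035,0,0,0,0,0],[-0.006,-0.035,0,0,0,0,0],[-0.006,-0.035,0,0,0,0,0],[-0.006,-0.035,0,0,0,0,0]]

```text
time: 23.8
tool_pos: [0.5988, -0.4485, 0.1977]
tool_rot: [-0.0, 0.198, 0.98, 0.0]
contact_force: [1.3, -0.3, -0.9]
gripper_width: 0.233
grasp_force: 58.7
```

Emit:
play_rows:
  series:
    - [[0,-0.032,0,0,0,0,0],[0,0,0,0,0,0,0],[0,0,0,0,0,0,0]]

```text
time: 24.1
tool_pos: [0.5989, -0.4796, 0.1974]
tool_rot: [-0.0, 0.199, 0.98, 0.001]
contact_force: [0.7, 0.1, -0.6]
gripper_width: 0.234
grasp_force: 58.8
```

Run:
```python
from h import *
f=grab("wrist"); s=manip.state(); print(s["tool_pos"],s["tool_rot"])
cv2.imwrite('pics/w7.png',f["frame"])
```

```text
[ 0.59925116 -0.47872045  0.19755766] [-4.36693026e-04  1.97960644e-01  9.80209729e-01  5.30027357e-04]
```

View pics/w7.png

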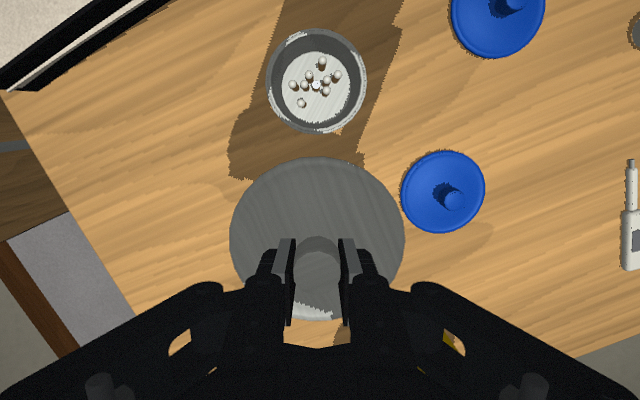

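The small jar's rim spans columns 266-367 and rows 28-133. The held lid spans columns 229-405, with its top at row 157 and its bottom near row 320.

Run:
```python
from h import *
f=load("wrist")
w=px2w(f,[(266,80),(367,80),(316,28),(316,133)],.065)*1000; print(w.round(1),((w[0]+w[1])/2).round(1),((w[2]+w[3])/2).round(1),np.linalg.norm(w[0]-w[1]),np.linalg.norm(w[2]-w[3]))
w=px2w(f,[(229,238),(405,238),(317,157),(317,320)],.187)*1000; print(w.round(1),((w[0]+w[1])/2).round(1),((w[2]+w[3])/2).round(1),np.linalg.norm(w[0]-w[1]),np.linalg.norm(w[2]-w[3]))
```

```text
[[ 499.2 -481.4   65. ]
 [ 530.5 -407.2   65. ]
 [ 479.6 -429.8   65. ]
 [ 553.1 -460.9   65. ]] [ 514.9 -444.3   65. ] [ 516.3 -445.4   65. ] 80.46263289008904 79.83565414015743
[[ 576.9 -518.3  187. ]
 [ 611.3 -437.   187. ]
 [ 556.7 -461.9  187. ]
 [ 637.8 -496.2  187. ]] [ 594.1 -477.7  187. ] [ 597.2 -479.   187. ] 88.32414333193185 88.05659751873505
```

Emit:
play_rows:
  series:
    - [[-0.02,0.008,0,0,0,0,0],[-0.02,0.008,0,0,0,0,0],[-0.021,0.009,0,0,0,0,0],[-0.021,0.009,0,0,0,0,0],[0,0,-0.035,0,0,0,0],[0,0,-0.04,0,0,0,0],[0,0,-0.02,0,0,0,0],[0,0,-0.01,0,0,0,0],[0,0,-0.004,0,0,0,0],[0,0,0,0,0,0,0]]

```text
time: 25.15
tool_pos: [0.518, -0.4451, 0.09]
tool_rot: [0.0, 0.198, 0.98, -0.0]
contact_force: [-0.3, -0.1, -1.3]
gripper_width: 0.232
grasp_force: 58.8
```

Emit:
play_rows:
  series:
    - [[0,0,-0.003,0,0,0,0],[0,0,-0.002,0,0,0,0],[0,0,-0.002,0,0,0,0],[0,0,0,0,0,0,0]]

```text
time: 25.55
tool_pos: [0.5174, -0.4453, 0.0822]
tool_rot: [0.0, 0.198, 0.98, -0.0]
contact_force: [0.9, 0.1, -1.0]
gripper_width: 0.23
grasp_force: 58.8
```

Emit:
play_rows:
  series:
    - [[0,0,-0.0015,0,0,0,0],[0,0,-0.001,0,0,0,0],[0,0,0,0,0,0,0]]

```text
time: 25.85
tool_pos: [0.5174, -0.4454, 0.0797]
tool_rot: [0.0, 0.198, 0.98, -0.0]
contact_force: [0.0, -0.2, -2.0]
gripper_width: 0.231
grasp_force: 58.7
```

Emit:
play_rows:
  series:
    - [[0,0,-0.001,0,0,0,0],[0,0,-0.001,0,0,0,0],[0,0,0,0,0,0,0]]

```text
time: 26.15
tool_pos: [0.5177, -0.4456, 0.0797]
tool_rot: [0.0, 0.198, 0.98, -0.0]
contact_force: [-2.5, 2.7, 7.5]
gripper_width: 0.231
grasp_force: 59.5
```

Emit:
play_rows:
  series:
    - [[0,0,0.001,0,0,0,0.3],[0,0,0,0,0,0,0.6],[0,0,0,0,0,0,1],[0,0,0,0,0,0,1],[0,0,0.02,0,0,0,1],[0,0,0.04,0,0,0,1],[0,0,0.045,0,0,0,1],[0,0,0.045,0,0,0,1],[-0.02,0.02,0.03,0,0,0,1],[0,0,0,0,0,0,1]]

```text
time: 27.15
tool_pos: [0.4984, -0.4261, 0.2663]
tool_rot: [0.004, 0.198, 0.98, -0.003]
contact_force: [-0.1, -0.5, -0.4]
gripper_width: 0.999
grasp_force: 0.0
```

Emit:
play_rows:
  series:
    - [[-0.015,-0.02,0,0,0,0,1],[-0.02,-0.02,0,0,0,0,1],[-0.02,-0.02,0,0,0,0,1],[-0.02,-0.02,0,0,0,0,1],[-0.02,-0.02,0,0,0,0,1],[-0.02,-0.02,0,0,0,0,1],[-0.02,-0.02,0,0,0,0,1],[0,0,0,0,0,0,1],[0,0,0,0,0,0,1]]

```text
time: 28.05
tool_pos: [0.362, -0.5652, 0.2571]
tool_rot: [-0.0, 0.199, 0.98, 0.001]
contact_force: [0.3, 0.6, -0.6]
gripper_width: 0.997
grasp_force: 0.0
```

Run:
```python
from h import *
g=grab("side"); t=grab("top"); print(manip.state()["tool_pos"])
a=cv2.resize(g["frame"][120:340,180:500],(436,300),interpolation=cv2.INTER_CUBIC)
b=cv2.resize(t["frame"][95:295,140:510],(800,432)[:2],interpolation=cv2.INTER_CUBIC)
c=cv2.resize(g["frame"][130:340,185:505],(640,420),interpolation=cv2.INTER_CUBIC)
b=cv2.resize(t["frame"][95:295,140:510],(640,346),interpolation=cv2.INTER_CUBIC)
c=cv2.resize(g["frame"][130:340,185:505],(380,249),interpolation=cv2.INTER_CUBIC)
c=cv2.copyMakeBorder(c,0,0,0,260,cv2.BORDER_CONSTANT)
cv2.imwrite('pics/fin.png',np.vstack([b,c]))
```

```text
[ 0.36291883 -0.56458653  0.25775127]
```

View pics/fin.png

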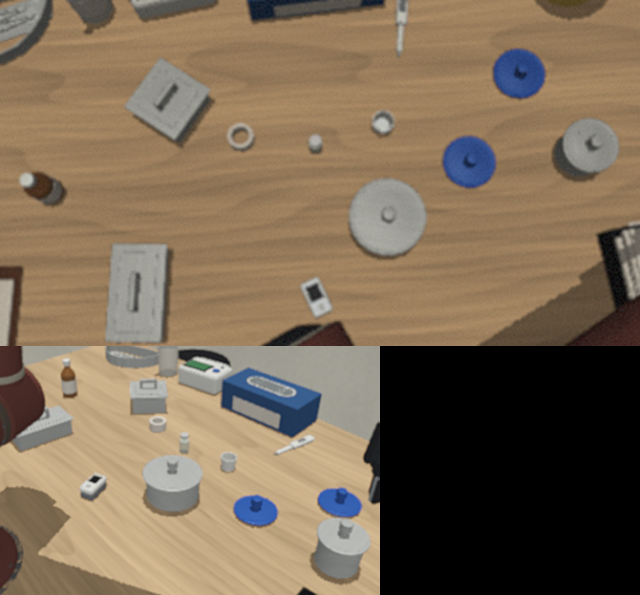

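All four lids lie flat on their containers. The bottle at (42,187) and the vial at (315,143) still stand, and the blue lids are untouched. Handing in.

```bash
python3 -c "
from plant import manip
print(manip.job_done())"
```

```text
the job is handed in; nothing more can be done
None
```

All four lids are on their matching containers, flat and square in the final pictures, with the bottle and vial still standing; I handed the job in at about 28 s of the 112 s allowed, and it returned no verdict.

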